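# Rebuild the bearing arbor after inspection

### The arm

A 7-joint arm with a two-finger parallel gripper is mounted at the origin on the work surface. World frame = base frame: x ahead of the robot, y to its left, z up, the work surface at z = 0. Lengths are in m, angles in rad, forces in N, time in s.
With the tool pointing down it reaches from about 0.35 to 0.9 m from the base axis. Payload 8.1 kg.
Tool frame: the origin (TCP) lies at the very end of the fingers, on their centre line; the grasp point (between the pads) lies behind it (robot.pinch_z is the z of the grasp point in the tool frame, in m); z points along the fingers, x is the direction in which the jaws open and shut, and the axes are right-handed (so a half turn about z gives the same grasp; the last joint's range is limited). The gripper opens to 85 mm and grips with 20 to 120 N. Pads are 22 mm wide; open, the fingers measure 114 mm over their backs; the gripper's body (76 mm by 85 mm) begins 54 mm behind the grasp point. The pads swing forward as they close: fully open they stand 13 mm farther back than shut.
Start: joints at [1.121, 0.434, 0.025, 1.573, -0.012, 1.134, -0.075], TCP at [0.212, -0.588, 0.231] pointing down, gripper open.
Joint ranges: [-2.62, 2.62], [-0.44, 2.09], [-1.27, 1.32], [0.08, 2.57], [-1.32, 4.46], [0.12, 2], [-2.74, 2.74]. Speed limits (rad/s): [2.22, 2.22, 3.01, 3.01, 3.14, 3.14, 3.14].

### API

Orientations are given as a rotation vector (axis times angle).
In Python, from workcell import robot gives the robot as it stands. The module is installed in compiled form; this text tells all that it offers.
- The arm moves only by the tool jog_arm, never from a script. Its argument "moves" is a list of rows, each a list of 4 numbers: the shift along the world's x, y, z in cm, then the turn about the world's z in rad. A call has 1 to 12 rows; each row is the pose to reach, as a shift and turn from the pose commanded when the call began; what a row does not reach only later rows make up. A row lasts 1/8 s, in which the tool goes at most 62.5 mm and 10.7 degrees, less where a joint would pass 70% of its speed; a pose out of reach is approached as far as the arm can. A call with a gripper value outside its range is refused whole. "claw" is the finger opening in cm, from 0 to 8.54, set as the call begins (left out, the last holds). The fingers move at their own pace and stop on an object; "squeeze" is the grip in N (left out, the last holds). Time passes only in rows, so rows that repeat a pose let the fingers close. It gives the time, the measured TCP pose, the force and the opening at its end, in the units of the state.
- robot.get_state(): the state, without advancing time (a new reading comes with each control period).
- robot.camera(name): name is "scene" or "top"; returns the picture (400x640x3 uint8, blue, green, red); there is no depth.
- robot.get_calibration(name): a dict with "fx", "fy", "cx", "cy" (pixels), "k1" (the pictures are not rectified: a ray, as slopes to the right and down, at radius r is drawn at 1 + k1 r^2 times it, then the intrinsics apply), "world_to_cam" (4x4, takes a point from world to camera coordinates). Camera axes: x right, y down, z forward; pixel columns grow to the right and rows downward; lengths in m; the calibration is good to about 2 mm. A picture is of the moment at which its call begins. get_calibration takes no time and is no camera call.
- robot.job_done(): hands the job in, once; it reports no verdict.
The state is a dict: "time": time; "joint_pos": joint angles; "qvel": joint speeds; "joint_efforts": joint torques, N m; "position": TCP position; "tcp_rot": TCP orientation; "ft_force": force on the tool from outside, world axes, zero at the start; "moment": the same for the moment, N m; "width": finger opening in m.
Only numpy, scipy, OpenCV 4.12 (cv2) and the standard library are available. Lean on these libraries where they do the work, as an engineer would, in place of code of your own. Each camera call takes 0.05 s, during which the arm holds its last target.

### The job

Put the inspected parts back on the upright arbor in this order from the bottom: the large bearing, the aluminium spacer sleeve, the small bearing, and last the steel cap with its closed end up. The bearing seat below them is tight, so press the stack down until it stops, with the large bearing fully home on the stand's steel shoulder, without forcing it any harder once it is home, and leave everything standing free on the arbor.

Things in the scene. Friction and masses are not known exactly. Their poses are not given: they have to be found in the camera images.
- stand: Arbor on a stand, fixed. Origin: centre of its underside, on the bench, z up. Grey round foot 110 mm wide, 8 mm thick; on it a dark steel shoulder 66 mm wide, top at z 20 mm; from it an upright bright shaft: 22 mm thick up to z 52, 16 mm from z 55, tapering from z 78 to a 9 mm wide tip at z 87. Over 80 N between large bearing and stand counts as forcing.
- collar (a joint): Tight brass collar, 38 mm wide, around the shaft's foot. 0: stands 6 mm proud of the shoulder; 0.006: pressed flush with it. Starts at 0 to 0.0015. The first part over the shaft lands on it. It carries the stack without sinking, slides down at about 10 N (weight of the stack included) and stays down; once flush, the stack rests on the shoulder.
- bearing_large: Large ball bearing with black seals, lying flat: 62 mm outside, 25 mm bore, 17 mm high, 0.2 kg. Both faces are alike. Origin: centre of the underside, z along the axis, up. Goes first (lowest). Fully home its underside is 20 mm above the stand's underside.
- spacer: Plain bright aluminium spacer sleeve standing on end: 40 mm outside, 26 mm bore, 20 mm high, 0.06 kg. Origin: centre of the underside, z up. Goes second, on the large bearing.
- bearing_small: Small ball bearing with black seals, lying flat: 47 mm outside, 20 mm bore, 14 mm high, 0.1 kg. Origin: centre of the underside, z up. Goes third, on the spacer; it fits only the thin upper part of the shaft.
- cap: Steel end cap (from above a plain disc) standing with its closed flat end up: 36 mm outside, 25 mm high, blind bore from below 20 mm wide, 18 mm deep, 0.08 kg. Origin: centre of the underside, z up. Goes last, over the shaft's tip onto the small bearing. Its top ends 96 mm above the bench when all is home, up to 6 mm higher before; press the stack down there.
Mind the look-alikes: they are no part of the job. Leave any green or orange look-alike of the bearing_large alone. What is shaped like the spacer but blue or red is not meant.

How it is judged:
On the way, in this order (a step that is already met when the one before it is completed fails the run):
1. the large bearing lies over the shaft, on the collar or the shoulder (horizontal distance between bearing_large and stand below 0.005 m and z of bearing_large in the frame of stand between 0.018 and 0.03 m and angle between bearing_large's own z axis and vertical below 0.15 rad), for 0.2 s.
2. the spacer lies over the shaft on the large bearing (horizontal distance between spacer and bearing_large below 0.005 m and z of spacer in the frame of bearing_large between 0.0145 and 0.0195 m and horizontal distance between spacer and stand below 0.005 m and z of spacer in the frame of stand between 0.034 and 0.048 m), for 0.2 s.
3. the small bearing lies over the shaft on the spacer (horizontal distance between bearing_small and spacer below 0.005 m and z of bearing_small in the frame of spacer between 0.0175 and 0.0225 m and horizontal distance between bearing_small and stand below 0.005 m and z of bearing_small in the frame of stand between 0.053 and 0.069 m), for 0.2 s.
4. the cap stands over the shaft's tip on the small bearing (horizontal distance between cap and bearing_small below 0.008 m and z of cap in the frame of bearing_small between 0.0115 and 0.0165 m and horizontal distance between cap and stand below 0.008 m and z of cap in the frame of stand between 0.066 and 0.084 m), for 0.2 s.
At the end, for the whole second after the job is handed in: Large bearing home: underside 18 to 21.5 mm above the stand's, within 4 mm of its axis. Spacer on it, small bearing on the spacer, cap on that: each within 1.5 mm of touching and 5 mm of the axis of the part below. All upright within 0.12 rad, at rest, released (horizontal distance between bearing_large and stand below 0.004 m and z of bearing_large in the frame of stand between 0.018 and 0.0215 m and horizontal distance between spacer and bearing_large below 0.005 m and z of spacer in the frame of bearing_large between 0.0155 and 0.0185 m and horizontal distance between bearing_small and spacer below 0.005 m and z of bearing_small in the frame of spacer between 0.0185 and 0.0215 m and horizontal distance between cap and bearing_small below 0.005 m and z of cap in the frame of bearing_small between 0.0125 and 0.0155 m and angle between each of bearing_large, spacer, bearing_small, cap's own z axis and vertical below 0.12 rad and linear speed of each of bearing_large, spacer, bearing_small, cap below 0.02 m/s and contact force between the fingers and bearing_large below 0.2 N and contact force between the fingers and spacer below 0.2 N and contact force between the fingers and bearing_small below 0.2 N and contact force between the fingers and cap below 0.2 N).
It fails at once if the large bearing is forced against the stand with more than 80 N (contact force between bearing_large and stand above 80 N).
It also fails if it takes over 102 s, if anything falls off the work surface, if the arm or the gripper's body presses on something with over 40 N, if the wrist force passes 120 N, or if a joint passes its speed limit or range.

## Working session

There is one attempt and no reset: what is moved stays moved. The work goes in short steps, Python scripts to look and compute and a tool call to move; the robot and the scene stay as the last step left them, time stands still between calls to the robot, and variables do not carry over. Pictures are saved under pics/ and viewed, and the job is handed in when it is done.

Besides the shell and the picture viewer there is one more tool, called after "Request:" by a JSON object that holds its "op" and its "data". jog_arm: Moves the arm, as the interface text tells. Its arguments: {"type":"object","properties":{"moves":{"type":"array"},"claw":{"type":"number"},"squeeze":{"type":"number"}},"required":["moves"]}

```bash
mkdir -p pics; python3 - <<'E'
from workcell import robot
import cv2
s=robot.get_state(); print(s['time'],s['position'],s['tcp_rot'],s['ft_force'],s['width'],robot.pinch_z)
for n in ("scene","top"):
    cv2.imwrite(f"pics/{n}0.png",robot.camera(n)); print(n,robot.get_calibration(n))
E
```

```text
0.0 [ 0.2122078  -0.58730197  0.23052023] [-2.57065038e+00  1.80446340e+00  2.19855065e-03] [-0.42943659 -0.43581681  0.65217335] 0.08559489783120831 -0.0187
scene {'fx': 399.58727547450803, 'fy': 399.58727547450803, 'cx': 316.12496883045475, 'cy': 198.72420623155062, 'k1': 0.008250978896739456, 'world_to_cam': array([[-0.73857005,  0.67414862,  0.00615694,  0.35114742],
       [ 0.55210261,  0.61005203, -0.56834781, -0.24841669],
       [-0.38690695, -0.41636541, -0.82276537,  1.06880763],
       [ 0.        ,  0.        ,  0.        ,  1.        ]])}
top {'fx': 473.0003276545313, 'fy': 473.0003276545313, 'cx': 322.15591736702993, 'cy': 194.5266934827585, 'k1': 0.01792617985417509, 'world_to_cam': array([[-0.00522038, -0.99984194, -0.01699541,  0.00823469],
       [-0.98231917,  0.00830804, -0.18702947,  0.48672668],
       [ 0.18714111,  0.01571855, -0.98220728,  1.00139502],
       [ 0.        ,  0.        ,  0.        ,  1.        ]])}
```

View pics/scene0.png

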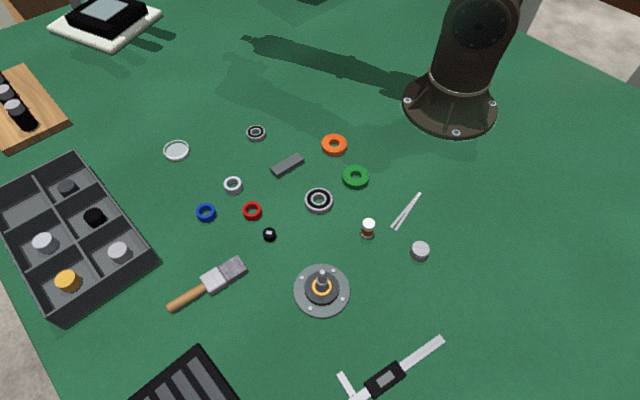

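View pics/top0.png

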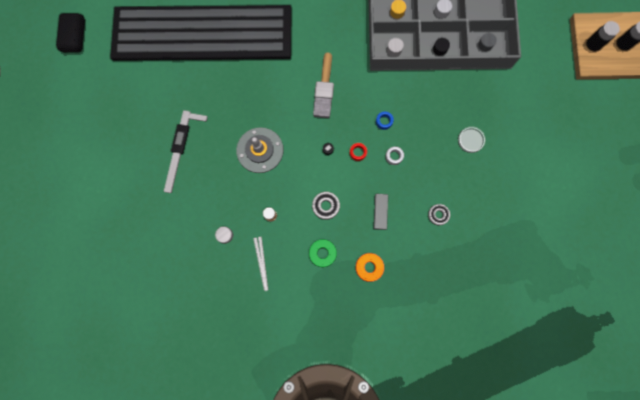

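```bash
cat > h.py <<'E'
import numpy as np,cv2
from workcell import robot
def ray(n,uv):
    c=robot.get_calibration(n);K=np.array([[c['fx'],0,c['cx']],[0,c['fy'],c['cy']],[0,0,1]])
    # drawn = s(1+k1 r^2); invert by opencv
    p=cv2.undistortPoints(np.array([[uv]],float),K,np.array([c['k1'],0,0,0,0.]))[0,0]
    M=np.array(c['world_to_cam']);R=M[:3,:3];t=M[:3,3]
    return -R.T@t, R.T@np.array([p[0],p[1],1])
def onz(n,uv,z):
    o,d=ray(n,uv);return o+d*(z-o[2])/d[2]
def proj(n,P):
    c=robot.get_calibration(n);K=np.array([[c['fx'],0,c['cx']],[0,c['fy'],c['cy']],[0,0,1]])
    M=np.array(c['world_to_cam'])
    return cv2.projectPoints(np.array([P],float),cv2.Rodrigues(M[:3,:3])[0],M[:3,3],K,np.array([c['k1'],0,0,0,0.]))[0][0,0]
def crop(n,img,uv,r,k,f):
    u,v=map(int,uv);cv2.imwrite(f,cv2.resize(img[max(0,v-r):v+r,max(0,u-r):u+r],None,fx=k,fy=k,interpolation=cv2.INTER_CUBIC))
E
python3 - <<'E'
from h import *
P={'large':((326,205),(319,200),.017),'spacer':((395,155),(233,185),.02),'small':((439,214),(256,132),.014),'cap':((223,235),(420,251),.025),'stand':((259,149),(321,290),.008)}
im={n:cv2.imread(f'pics/{n}0.png') for n in('top','scene')}
tiles=[]
for k,(t,s,h) in P.items():
    row=[]
    for n,uv in(('top',t),('scene',s)):
        r=32
        u,v=uv;c=im[n][v-r:v+r,u-r:u+r].astype(int)
        # background: green dominant
        m=((c[...,1]-c[...,2]<22)).astype(np.uint8)
        cs,_=cv2.findContours(m,cv2.RETR_EXTERNAL,cv2.CHAIN_APPROX_NONE)
        cs=[q for q in cs if cv2.contourArea(q)>20]
        q=min(cs,key=lambda q:np.linalg.norm(q.reshape(-1,2).mean(0)-r))
        hull=cv2.convexHull(q);mm=cv2.moments(hull);ce=np.array([mm['m10']/mm['m00'],mm['m01']/mm['m00']])+[u-r,v-r]
        w=onz(n,ce,h/2);e=cv2.fitEllipse(q)
        print(k,n,ce.round(2),w.round(4),'ell',np.round(e[1],1),cv2.contourArea(hull))
        b=cv2.resize(c.astype(np.uint8),None,fx=3,fy=3,interpolation=cv2.INTER_CUBIC)
        d=b.copy();cv2.drawContours(d,[hull*3+1],-1,(255,0,255),1)
        row+=[d]
    tiles.append(np.vstack(row))
cv2.imwrite('pics/t.png',np.hstack(tiles)[:, :960]); o=np.hstack(tiles);cv2.imwrite('pics/t.png',cv2.resize(o,(800,320)))
E
```

```text
large top [325.57 205.15] [ 0.4692 -0.0022  0.0085] ell [26.5 26.7] 568.0
large scene [318.38 200.76] [ 0.4679 -0.001   0.0085] ell [26.2 27.8] 584.5
spacer top [394.24 155.35] [ 0.5848 -0.1623  0.01  ] ell [16.7 18. ] 239.5
spacer scene [232.42 185.11] [ 0.5835 -0.1619  0.01  ] ell [17.6 18.6] 264.5
small top [438.66 214.15] [ 0.4467 -0.2585  0.007 ] ell [20.3 21.3] 343.5
small scene [255.48 133.1 ] [ 0.4452 -0.2578  0.007 ] ell [16.3 18.6] 245.0
cap top [223.67 234.59] [0.403  0.2282 0.0125] ell [15.5 16.8] 206.0
cap scene [419.42 250.77] [0.4012 0.2282 0.0125] ell [18.5 20.4] 302.5
stand top [259.47 149.94] [0.6027 0.1524 0.004 ] ell [43.9 45.6] 1594.5
stand scene [321.17 290.71] [0.6034 0.1545 0.004 ] ell [53.8 55.9] 2399.0
```

View pics/t.png

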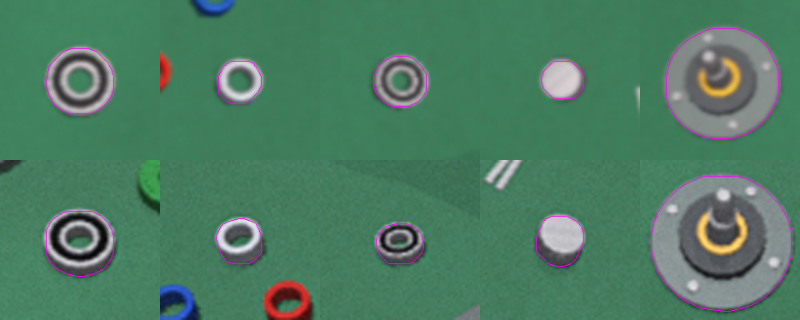

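```bash
python3 - <<'E'
from h import *
im={n:cv2.imread(f'pics/{n}0.png') for n in('top','scene')}
row=[]
for n,(u,v) in(('top',(259,149)),('scene',(321,290))):
    r=32;c=im[n][v-r:v+r,u-r:u+r].astype(int)
    m=((c[...,2]-c[...,0]>60)).astype(np.uint8)
    q=cv2.findNonZero(m);h=cv2.convexHull(q);mm=cv2.moments(h);ce=np.array([mm['m10']/mm['m00'],mm['m01']/mm['m00']])+[u-r,v-r]
    e=cv2.fitEllipse(h)
    print(n,'collar',ce,onz(n,ce,.0255).round(4),np.round(e[1],1), 'ellipse c',onz(n,np.array(e[0])+[u-r,v-r],.0255).round(4))
    for P in [(.603,.1535,.087),(.603,.1535,.0255)]: print(proj(n,P).round(1)-[u-r,v-r])
    row.append(cv2.resize(c[8:56,8:56].astype(np.uint8),None,fx=8,fy=8,interpolation=cv2.INTER_NEAREST))
cv2.imwrite('pics/s.png',np.hstack(row))
E
```

```text
top collar [258.59010271 148.04201681] [0.601  0.1513 0.0255] [15.5 16.7] ellipse c [0.602  0.1518 0.0255]
[26.4 22.2]
[30.6 30.2]
scene collar [321.41444867 286.5513308 ] [0.6035 0.1548 0.0255] [18.7 19.8] ellipse c [0.6028 0.154  0.0255]
[32.7 14.2]
[32.1 27.9]
```

View pics/s.png

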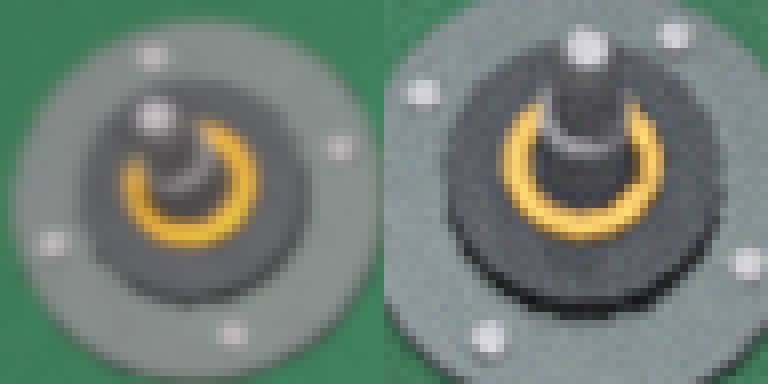

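Request:
{"op": "jog_arm", "data": {"moves": [[25.6,58.6,-13,-0.347],[25.6,58.6,-13,-0.347],[25.6,58.6,-13,-0.347],[25.6,58.6,-13,-0.347],[25.6,58.6,-13,-0.347],[25.6,58.6,-13,-0.347],[25.6,58.6,-13,-0.347],[25.6,58.6,-13,-0.347],[25.6,58.6,-13,-0.347],[25.6,58.6,-13,-0.347],[25.6,58.6,-13,-0.347],[25.6,58.6,-13,-0.347]], "claw": 8.5, "squeeze": 40}}

```text
time: 1.6
position: [0.4687, 0.0007, 0.1007]
tcp_rot: [-2.226, 2.217, 0.002]
ft_force: [0.1, 0.1, 0.6]
width: 0.0849
```

Request:
{"op": "jog_arm", "data": {"moves": [[0,0,-4,0],[0,0,-7,0],[0,0,-8,0],[0,0,-9,0],[0,0,-10,0],[0,0,-10,0],[0,0,-10,0]]}}

```text
time: 2.48
position: [0.4687, -0.0018, 0.0017]
tcp_rot: [-2.221, 2.221, -0.001]
ft_force: [-0.7, -0.3, 0.2]
width: 0.085
```

Request:
{"op": "jog_arm", "data": {"moves": [[0,0,0,0],[0,0,0,0],[0,0,0,0],[0,0,0,0],[0,0,0,0],[0,0,0,0]], "claw": 5}}

```text
time: 3.22
position: [0.4688, -0.0019, 0.0023]
tcp_rot: [-2.22, 2.222, -0.001]
ft_force: [-3.7, -0.5, 12.3]
width: 0.0604
```

Request:
{"op": "jog_arm", "data": {"moves": [[0,0,0.5,0],[0,0,2,0],[0,0,6,0],[0,0,11,0],[0,0,11,0],[0,0,11,0]]}}

```text
time: 3.98
position: [0.4681, -0.002, 0.1115]
tcp_rot: [-2.221, 2.222, -0.0]
ft_force: [-1.2, -1.4, -2.7]
width: 0.0602
```

```bash
cat > look.py <<'E'
import sys
from h import *
tag=sys.argv[1];r=int(sys.argv[2]) if len(sys.argv)>2 else 50
s=robot.get_state();p=s['position'];print(s['time'],p.round(4),s['ft_force'].round(1),s['width'])
out=[]
for n in('top','scene'):
    im=robot.camera(n);cv2.imwrite(f'pics/{tag}_{n}.png',im)
    u,v=proj(n,p).astype(int);u=min(max(u,r),640-r);v=min(max(v,r),400-r);print(n,u-r,v-r)
    out.append(cv2.resize(im[v-r:v+r,u-r:u+r],(400,400),interpolation=cv2.INTER_CUBIC))
cv2.imwrite(f'pics/{tag}.png',np.hstack(out))
E
python3 look.py a
```

```text
3.975 [ 0.4681 -0.002   0.1115] [-1.2 -1.4 -2.7] 0.06021365757905486
top 274 147
scene 268 121
```

View pics/a.png

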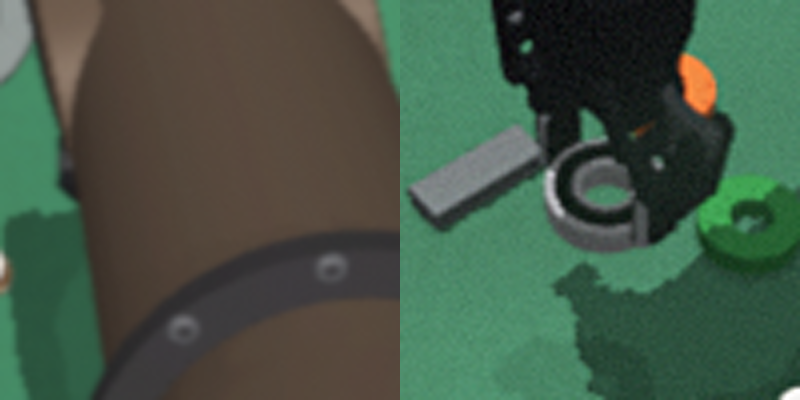

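Request:
{"op": "jog_arm", "data": {"moves": [[3.4,3.9,0,0],[7.5,8.5,0,0],[11,12.5,0,0],[13,15,0,0],[13.5,15.5,0,0],[13.5,15.5,0,0],[13.5,15.5,0,0],[13.5,15.5,0,0]]}}

```text
time: 5.08
position: [0.603, 0.152, 0.1113]
tcp_rot: [2.219, -2.223, 0.0]
ft_force: [0.0, -0.5, -1.7]
width: 0.0602
```

```bash
python3 look.py b
```

```text
5.075 [0.603  0.152  0.1113] [ 0.  -0.5 -1.7] 0.06019986924441562
top 202 85
scene 271 215
```

View pics/b.png

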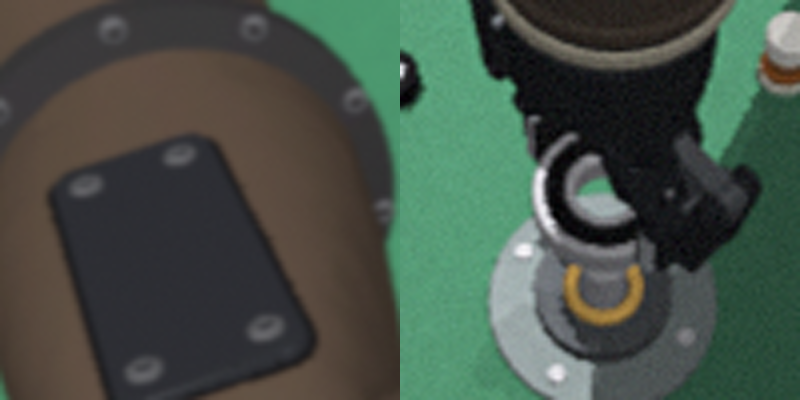

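```bash
python3 - <<'E'
from h import *
print(proj('scene',(.603,.1525,.126)),proj('scene',(.603,.1525,.109)))
print(onz('scene',(321.75,260.7),.126))
im=cv2.imread('pics/b_scene.png');cv2.imwrite('pics/b2.png',cv2.resize(im[235:295,290:350],(600,600),interpolation=cv2.INTER_NEAREST))
E
```

```text
[321.73015341 262.06641546] [321.55410325 266.42939763]
[0.6012701  0.15068391 0.126     ]
```

View pics/b2.png

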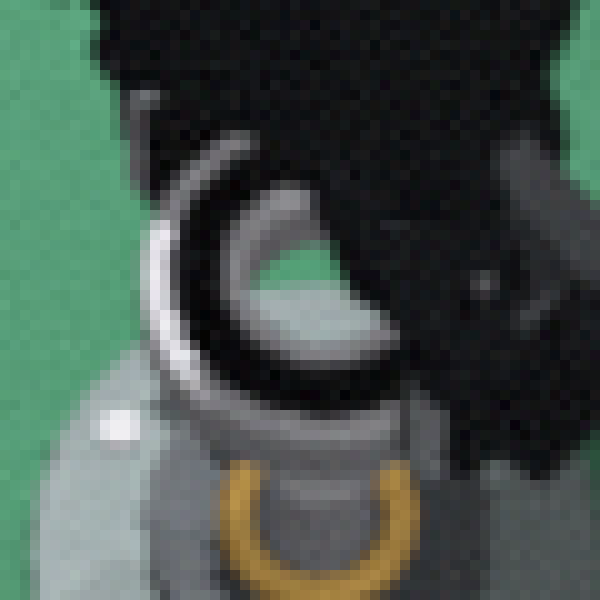

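Request:
{"op": "jog_arm", "data": {"moves": [[0,0,-2,0],[0,0,-3.5,0],[0,0,-4.5,0],[0,0,-5,0],[0,0,-5,0]]}}

```text
time: 5.8
position: [0.6033, 0.1532, 0.0612]
tcp_rot: [2.221, -2.222, -0.0]
ft_force: [0.9, -0.6, -2.0]
width: 0.0603
```

```bash
python3 look.py c 40
```

```text
5.8 [0.6033 0.1532 0.0612] [ 0.9 -0.6 -2. ] 0.06025976364150013
top 215 102
scene 281 238
```

View pics/c.png

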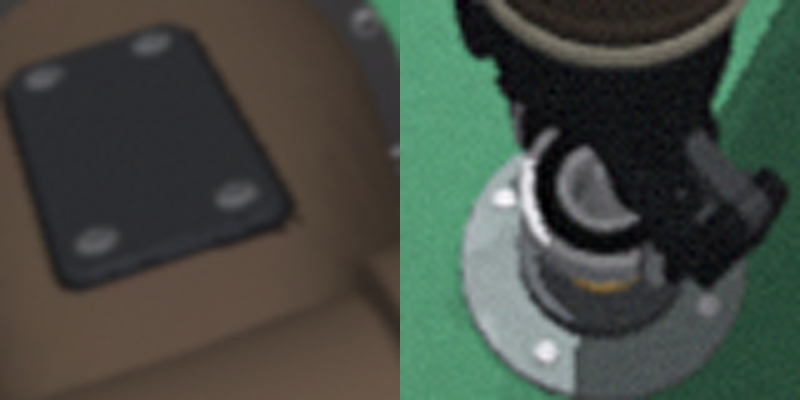

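Request:
{"op": "jog_arm", "data": {"moves": [[0,0,-0.4,0],[0,0,-0.7,0],[0,0,-1,0],[0,0,-1.2,0],[0,0,-1.2,0]]}}

```text
time: 6.52
position: [0.6033, 0.1531, 0.0491]
tcp_rot: [2.221, -2.222, -0.0]
ft_force: [-0.7, 0.9, -2.9]
width: 0.0602
```

Request:
{"op": "jog_arm", "data": {"moves": [[0,0,-0.6,0],[0,0,-1.2,0],[0,0,-1.7,0],[0,0,-1.7,0]]}}

```text
time: 7.02
position: [0.603, 0.153, 0.0317]
tcp_rot: [2.22, -2.221, -0.001]
ft_force: [-0.7, -0.1, -2.3]
width: 0.0605
```

Request:
{"op": "jog_arm", "data": {"moves": [[0,0,-0.1,0],[0,0,-0.2,0],[0,0,-0.2,0]]}}

```text
time: 7.4
position: [0.6034, 0.1532, 0.0304]
tcp_rot: [-2.221, 2.222, -0.0]
ft_force: [-0.1, 0.9, -3.6]
width: 0.06
```

Request:
{"op": "jog_arm", "data": {"moves": [[0,0,-0.1,0],[0,0,-0.2,0],[0,0,-0.2,0]]}}

```text
time: 7.78
position: [0.6033, 0.1532, 0.0282]
tcp_rot: [2.221, -2.222, -0.0]
ft_force: [-0.6, -0.2, -2.2]
width: 0.0597
```

Request:
{"op": "jog_arm", "data": {"moves": [[0,0,-0.1,0],[0,0,-0.1,0]]}}

```text
time: 8.02
position: [0.6034, 0.1532, 0.0273]
tcp_rot: [2.221, -2.222, -0.0]
ft_force: [0.2, 0.7, -2.1]
width: 0.0599
```

Request:
{"op": "jog_arm", "data": {"moves": [[0,0,-0.1,0],[0,0,-0.1,0]]}}

```text
time: 8.28
position: [0.6035, 0.1532, 0.0269]
tcp_rot: [-2.221, 2.222, -0.0]
ft_force: [-1.8, -1.7, 5.4]
width: 0.0604
```

Contact (+5 N against −2 hanging). Release here.

Request:
{"op": "jog_arm", "data": {"moves": [[0,0,0,0],[0,0,0,0],[0,0,0,0],[0,0,0,0]], "claw": 7.5}}

```text
time: 8.78
position: [0.6034, 0.1532, 0.0263]
tcp_rot: [2.221, -2.222, 0.0]
ft_force: [-0.1, 0.5, -0.2]
width: 0.0751
```

Request:
{"op": "jog_arm", "data": {"moves": [[0,0,1,0],[0,0,4,0],[0,0,8,0],[0,0,8,0]]}}

```text
time: 9.28
position: [0.6057, 0.1541, 0.1104]
tcp_rot: [-2.217, 2.218, -0.005]
ft_force: [0.5, -0.6, 0.1]
width: 0.0748
```

Request:
{"op": "jog_arm", "data": {"moves": [[-0.5,-4,0,0],[-0.9,-9.5,0,0],[-1.2,-15,0,0],[-1.5,-21,0,0],[-1.8,-27,0,0],[-1.9,-31,0,0],[-1.9,-31.5,0,0],[-1.9,-31.5,0,0],[-1.9,-31.5,0,0]], "claw": 6.2}}

```text
time: 10.4
position: [0.5846, -0.1597, 0.1063]
tcp_rot: [-2.223, 2.219, 0.001]
ft_force: [-0.3, 0.5, 0.3]
width: 0.0619
```

```bash
cat > st.py <<'E'
import sys
from h import *
s=robot.get_state();print(s['time'],s['position'].round(4),s['ft_force'].round(1),s['width'])
out=[]
for n,(u,v) in(('top',(259,140)),('scene',(321,280))):
    im=robot.camera(n);cv2.imwrite(f'pics/{sys.argv[1]}_{n}.png',im);r=32
    out.append(cv2.resize(im[v-r:v+r,u-r:u+r],(384,384),interpolation=cv2.INTER_CUBIC))
cv2.imwrite(f'pics/{sys.argv[1]}.png',np.hstack(out))
E
python3 st.py d
```

```text
10.4 [ 0.5846 -0.1597  0.1063] [-0.3  0.5  0.3] 0.06194060774243349
```

View pics/d.png

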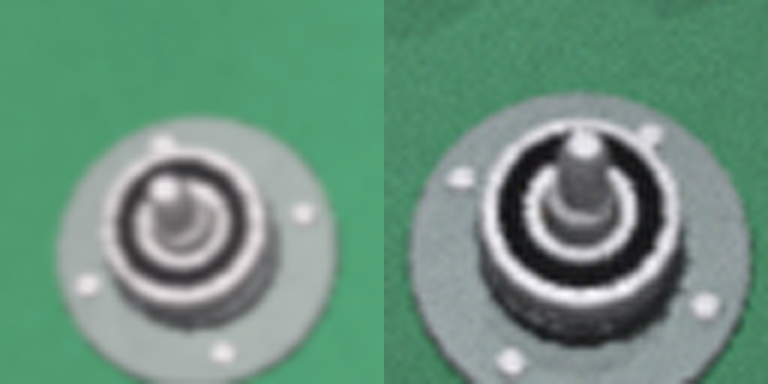

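View pics/d_scene.png

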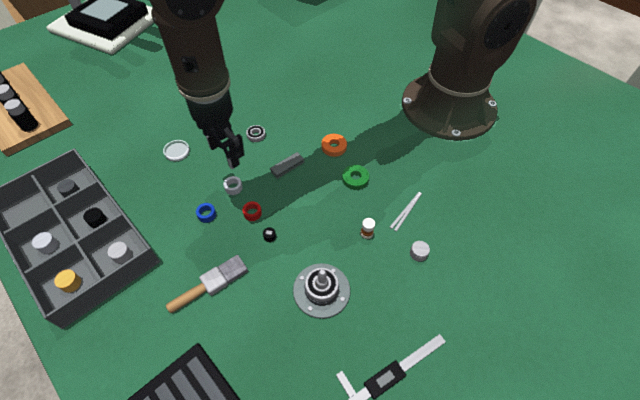

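Request:
{"op": "jog_arm", "data": {"moves": [[0,0,-3,0],[0,0,-6,0],[0,0,-8.5,0],[0,0,-10,0],[0,0,-10.3,0],[0,0,-10.3,0]], "squeeze": 30}}

```text
time: 11.25
position: [0.5849, -0.1617, 0.0039]
tcp_rot: [-2.221, 2.221, -0.001]
ft_force: [0.5, -0.6, 0.2]
width: 0.062
```

Request:
{"op": "jog_arm", "data": {"moves": [[0,0,0,0],[0,0,0,0],[0,0,0,0],[0,0,0,0],[0,0,0,0],[0,0,0,0]], "claw": 3}}

```text
time: 12.0
position: [0.5851, -0.162, 0.0045]
tcp_rot: [-2.22, 2.221, -0.002]
ft_force: [-1.7, 0.4, 4.6]
width: 0.0389
```

Request:
{"op": "jog_arm", "data": {"moves": [[0,0,1,0],[0,0,5,0],[0,0,11,0],[0.3,5,11,0],[0.6,11,11,0],[1,17,11,0],[1.4,23,11,0],[1.8,29,11,0],[1.8,31.5,11,0],[1.8,31.5,11,0],[1.8,31.5,11,0],[1.8,31.5,11,0]]}}

```text
time: 13.5
position: [0.6027, 0.1513, 0.1136]
tcp_rot: [2.218, -2.224, 0.001]
ft_force: [0.2, 0.1, -0.1]
width: 0.039
```

```bash
python3 look.py e 40
```

```text
13.5 [0.6027 0.1513 0.1136] [ 0.2  0.1 -0.1] 0.03895119109530705
top 212 95
scene 281 224
```

View pics/e.png

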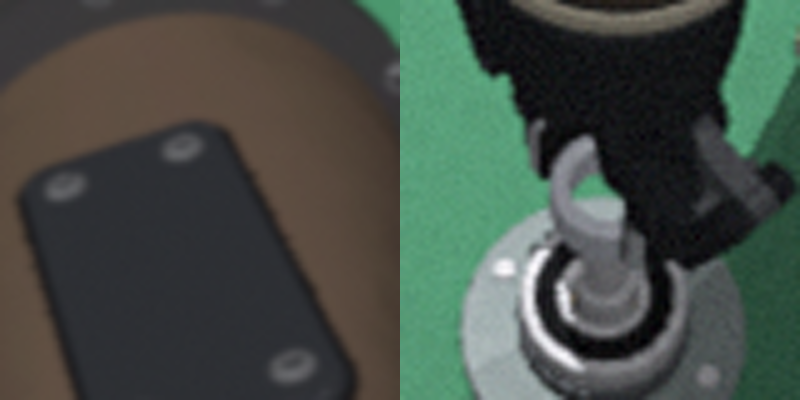

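Request:
{"op": "jog_arm", "data": {"moves": [[0,0,-0.5,0],[0,0,-1,0],[0,0,-1,0]]}}

```text
time: 13.98
position: [0.602, 0.153, 0.1026]
tcp_rot: [2.22, -2.221, -0.001]
ft_force: [-1.0, 0.4, -0.7]
width: 0.0388
```

```bash
python3 look.py f 24; python3 - <<'E'
from h import *
s=robot.get_state();p=s['position'];b=p[2]-.0045
c=np.array(proj('scene',p)).astype(int)-24
for z in (b,b+.02):
    for a in np.linspace(0,2*np.pi,8,endpoint=False):
        q=proj('scene',(.6033+.02*np.cos(a),.1532+.02*np.sin(a),z)); print(((q-c+.5)*400/48+[400,0]).astype(int),end=' ')
    print()
E
```

```text
13.975 [0.602  0.153  0.1026] [-1.   0.4 -0.7] 0.03876481948323633
top 228 113
scene 298 243
[529 284] [597 314] [667 290] [697 228] [670 164] [604 136] [536 158] [504 219] 
[529 243] [598 274] [670 250] [701 186] [674 122] [606  93] [536 115] [503 177]
```

View pics/f.png

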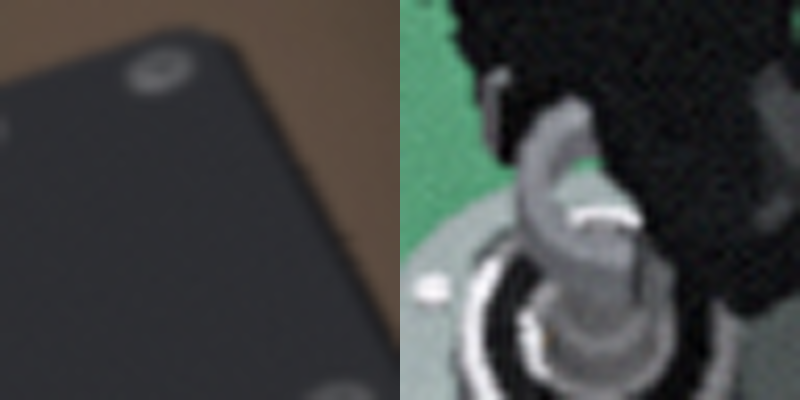

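Request:
{"op": "jog_arm", "data": {"moves": [[0.2,0,0,0],[0.35,0,0,0],[0.35,0,0,0]]}}

```text
time: 14.45
position: [0.6061, 0.1532, 0.1034]
tcp_rot: [-2.221, 2.222, -0.0]
ft_force: [-0.0, 0.2, -1.2]
width: 0.0389
```

```bash
python3 look.py g 24
```

```text
14.45 [0.6061 0.1532 0.1034] [-0.   0.2 -1.2] 0.03887773054564368
top 228 111
scene 296 245
```

View pics/g.png

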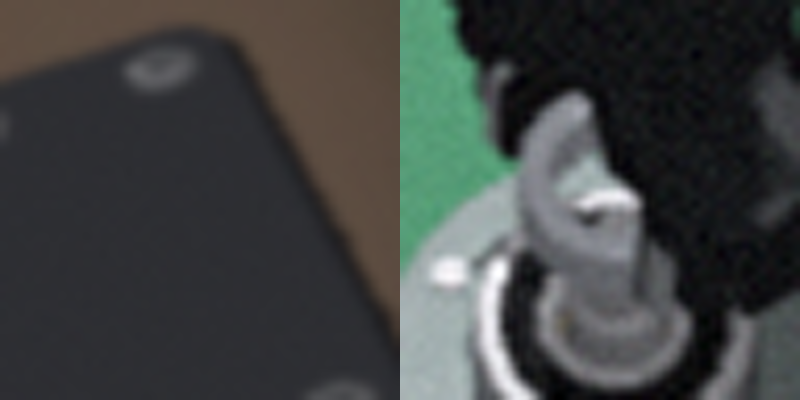

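Request:
{"op": "jog_arm", "data": {"moves": [[0,0,-1,0],[0,0,-2,0],[0,0,-3,0],[0,0,-3.8,0],[0,0,-3.8,0]]}}

```text
time: 15.18
position: [0.6054, 0.153, 0.0644]
tcp_rot: [2.22, -2.221, -0.001]
ft_force: [-0.1, 0.5, -0.4]
width: 0.0388
```

Request:
{"op": "jog_arm", "data": {"moves": [[0,0,-0.3,0],[0,0,-0.6,0],[0,0,-0.9,0],[0,0,-1.2,0],[0,0,-1.2,0]]}}

```text
time: 15.8
position: [0.6057, 0.1531, 0.053]
tcp_rot: [2.221, -2.221, -0.0]
ft_force: [-0.1, 0.7, -0.7]
width: 0.039
```

Request:
{"op": "jog_arm", "data": {"moves": [[0,0,-0.2,0],[0,0,-0.4,0],[0,0,-0.5,0],[0,0,-0.5,0]]}}

```text
time: 16.3
position: [0.6058, 0.1531, 0.0482]
tcp_rot: [2.221, -2.221, -0.0]
ft_force: [-0.3, 0.2, -1.3]
width: 0.0392
```

Request:
{"op": "jog_arm", "data": {"moves": [[0,0,-0.1,0],[0,0,-0.1,0]]}}

```text
time: 16.55
position: [0.6058, 0.1532, 0.0473]
tcp_rot: [2.221, -2.222, -0.0]
ft_force: [-0.5, 0.5, -1.5]
width: 0.0389
```

Request:
{"op": "jog_arm", "data": {"moves": [[0,0,-0.1,0],[0,0,-0.1,0]]}}

```text
time: 16.8
position: [0.6058, 0.1532, 0.0462]
tcp_rot: [2.221, -2.222, -0.0]
ft_force: [-1.4, 0.1, -0.5]
width: 0.0389
```

Request:
{"op": "jog_arm", "data": {"moves": [[0,0,-0.05,0],[0,0,-0.05,0]]}}

```text
time: 17.05
position: [0.6058, 0.1532, 0.0459]
tcp_rot: [2.221, -2.222, -0.0]
ft_force: [-2.6, 0.7, 1.8]
width: 0.039
```

Request:
{"op": "jog_arm", "data": {"moves": [[0,0,0,0],[0,0,0,0],[0,0,0,0],[0,0,0,0],[0,0,0,0]], "claw": 6}}

```text
time: 17.68
position: [0.606, 0.1532, 0.0458]
tcp_rot: [-2.221, 2.222, -0.0]
ft_force: [-0.6, 0.1, -0.6]
width: 0.06
```

Request:
{"op": "jog_arm", "data": {"moves": [[0,0,1,0],[0,0,4,0],[0,0,7,0],[0,0,7,0]]}}

```text
time: 18.18
position: [0.6077, 0.1539, 0.1191]
tcp_rot: [-2.218, 2.218, -0.004]
ft_force: [-0.1, 0.3, 0.4]
width: 0.06
```

Request:
{"op": "jog_arm", "data": {"moves": [[-2,-5,0,0],[-4,-10,0,0],[-6.3,-16,0,0],[-8.7,-22,0,0],[-11,-28,0,0],[-13.4,-34,0,0],[-15.3,-39,0,0],[-16.1,-41.1,-2,0],[-16.1,-41.1,-4,0],[-16.1,-41.1,-4,0],[-16.1,-41.1,-4,0]], "claw": 7}}

```text
time: 19.55
position: [0.4453, -0.2574, 0.0763]
tcp_rot: [-2.222, 2.221, -0.0]
ft_force: [0.4, 0.6, 0.4]
width: 0.0701
```

```bash
python3 st.py i
```

```text
19.55 [ 0.4453 -0.2574  0.0763] [0.4 0.6 0.4] 0.07005494614212715
```

View pics/i.png

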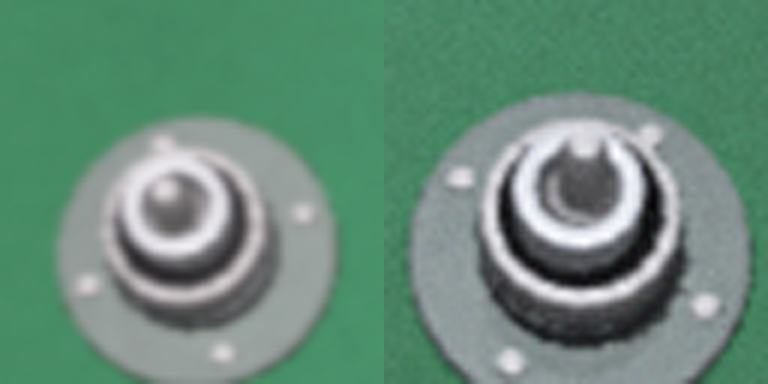

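View pics/i_scene.png

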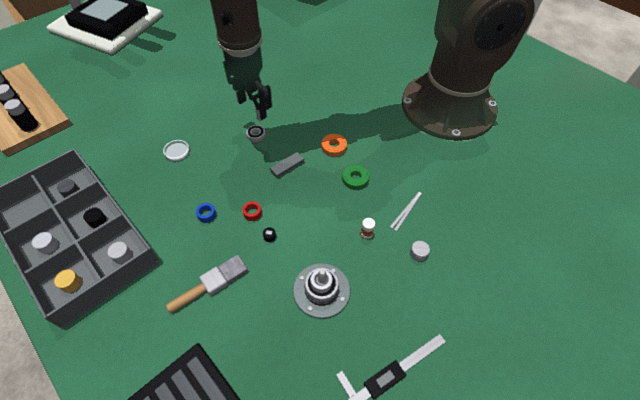

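Request:
{"op": "jog_arm", "data": {"moves": [[0,0,-2.5,0],[0,0,-5,0],[0,0,-6.8,0],[0,0,-7.4,0],[0,0,-7.4,0],[0,0,-7.4,0]]}}

```text
time: 20.4
position: [0.4455, -0.258, 0.0027]
tcp_rot: [-2.221, 2.221, -0.002]
ft_force: [-0.3, 0.9, -0.4]
width: 0.0698
```

Request:
{"op": "jog_arm", "data": {"moves": [[0,0,0,0],[0,0,0,0],[0,0,0,0],[0,0,0,0],[0,0,0,0],[0,0,0,0]], "claw": 4}}

```text
time: 21.15
position: [0.4452, -0.258, 0.0026]
tcp_rot: [-2.221, 2.222, -0.002]
ft_force: [-0.9, 0.2, 7.1]
width: 0.0448
```

Request:
{"op": "jog_arm", "data": {"moves": [[0,0,1,0],[0,0,5,0],[0,0,10,0],[0,0,13,0],[0,0,13,0]]}}

```text
time: 21.78
position: [0.4463, -0.2585, 0.1348]
tcp_rot: [-2.22, 2.221, -0.008]
ft_force: [-0.2, -0.7, -1.0]
width: 0.0448
```

Request:
{"op": "jog_arm", "data": {"moves": [[2,5,0,0],[4.3,11,0,0],[6.6,17,0,0],[9,23,0,0],[11.3,29,0,0],[13.6,35,0,0],[15.4,40,0,0],[15.9,41.1,0,0],[15.9,41.1,-1.5,0],[15.9,41.1,-2,0],[15.9,41.1,-2,0],[15.9,41.1,-2,0]]}}

```text
time: 23.28
position: [0.604, 0.152, 0.112]
tcp_rot: [2.219, -2.223, 0.001]
ft_force: [-0.0, -0.1, -1.0]
width: 0.0443
```

```bash
cat > pr.py <<'E'
import sys
from h import *
tag,off,rad,h=sys.argv[1],*map(float,sys.argv[2:5])
s=robot.get_state();p=s['position'];b=p[2]-off
print(s['time'],p.round(4),s['ft_force'].round(1))
im=robot.camera('scene');c=np.array(proj('scene',(.6033,.1532,b+h/2))).astype(int)-24
o=cv2.resize(im[c[1]:c[1]+48,c[0]:c[0]+48],(576,576),interpolation=cv2.INTER_CUBIC)
for z in (b,b+h):
    for a in np.linspace(0,2*np.pi,48,endpoint=False):
        q=(proj('scene',(.6033+rad*np.cos(a),.1532+rad*np.sin(a),z))-c+.5)*12
        cv2.circle(o,tuple(int(x) for x in q),1,(255,0,255) if z==b else (0,255,255),-1)
cv2.imwrite(f'pics/{tag}.png',o)
E
python3 pr.py j .0026 .0235 .014
```

```text
23.275 [0.604 0.152 0.112] [-0.  -0.1 -1. ]
```

View pics/j.png

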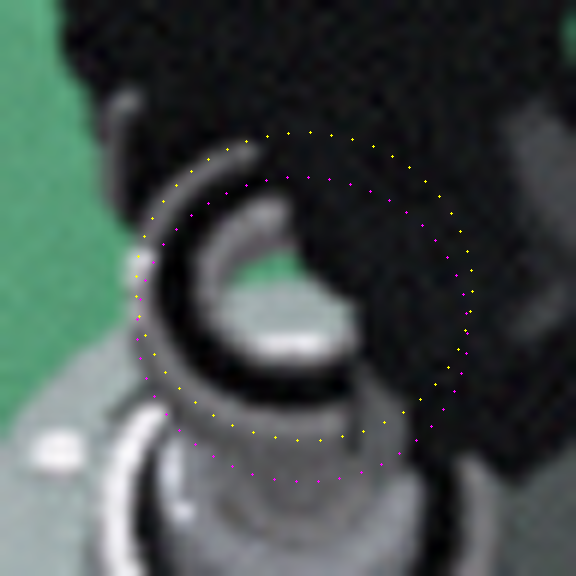

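Request:
{"op": "jog_arm", "data": {"moves": [[0,0,-1,0],[0,0,-2,0],[0,0,-2.6,0],[0,0,-3,0],[0,0,-3.3,0],[0,0,-3.3,0]]}}

```text
time: 24.08
position: [0.6037, 0.1531, 0.0786]
tcp_rot: [2.221, -2.221, -0.0]
ft_force: [-0.6, 0.4, -1.9]
width: 0.0445
```

Request:
{"op": "jog_arm", "data": {"moves": [[0,0,-0.3,0],[0,0,-0.6,0],[0,0,-0.9,0],[0,0,-1.1,0],[0,0,-1.1,0]]}}

```text
time: 24.7
position: [0.6037, 0.1531, 0.0675]
tcp_rot: [2.221, -2.221, -0.0]
ft_force: [-1.6, 0.6, -1.9]
width: 0.0446
```

Request:
{"op": "jog_arm", "data": {"moves": [[0,0,-0.1,0],[0,0,-0.2,0],[0,0,-0.25,0],[0,0,-0.25,0]]}}

```text
time: 25.2
position: [0.6037, 0.1531, 0.0652]
tcp_rot: [2.221, -2.222, -0.0]
ft_force: [-2.3, -1.3, 0.4]
width: 0.0443
```

Request:
{"op": "jog_arm", "data": {"moves": [[0,0,-0.1,0],[0,0,-0.1,0]]}}

```text
time: 25.45
position: [0.6038, 0.1531, 0.0642]
tcp_rot: [2.221, -2.221, -0.0]
ft_force: [-3.8, -1.5, 0.2]
width: 0.0448
```

Request:
{"op": "jog_arm", "data": {"moves": [[-0.05,0,-0.05,0],[-0.05,0,-0.1,0],[-0.05,0,-0.1,0]]}}

```text
time: 25.82
position: [0.6037, 0.1532, 0.0639]
tcp_rot: [-2.221, 2.222, -0.001]
ft_force: [-4.1, -2.7, 6.2]
width: 0.0451
```

Landed (+6 N). Release.

Request:
{"op": "jog_arm", "data": {"moves": [[0,0,0,0],[0,0,0,0],[0,0,0,0],[0,0,0,0],[0,0,0,0]], "claw": 6.5}}

```text
time: 26.45
position: [0.6034, 0.1532, 0.0633]
tcp_rot: [-2.221, 2.222, -0.0]
ft_force: [-0.6, 0.3, 0.9]
width: 0.0649
```

Request:
{"op": "jog_arm", "data": {"moves": [[0,0,1,0],[0,0,3,0],[0,0,5,0],[0,0,5,0]]}}

```text
time: 26.95
position: [0.6047, 0.1537, 0.1155]
tcp_rot: [-2.219, 2.22, -0.003]
ft_force: [0.9, -0.5, 0.1]
width: 0.0651
```

Request:
{"op": "jog_arm", "data": {"moves": [[-4,1.5,0,0],[-9,3.4,0,0],[-14,5.2,0,0],[-18,6.8,0,0],[-20.2,7.5,-2,0],[-20.2,7.5,-4,0],[-20.2,7.5,-4,0],[-20.2,7.5,-4,0]], "claw": 6}}

```text
time: 27.95
position: [0.4018, 0.2282, 0.0737]
tcp_rot: [-2.22, 2.222, -0.0]
ft_force: [0.8, -0.2, 0.1]
width: 0.0598
```

```bash
python3 st.py k
```

```text
27.95 [0.4018 0.2282 0.0737] [ 0.8 -0.2  0.1] 0.05981105076937417
```

View pics/k.png

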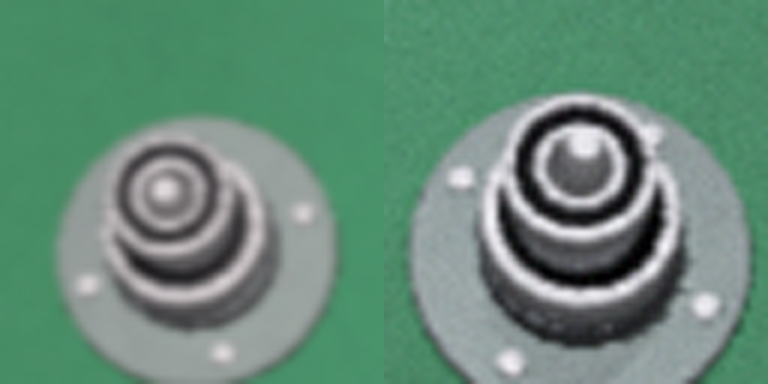

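View pics/k_scene.png

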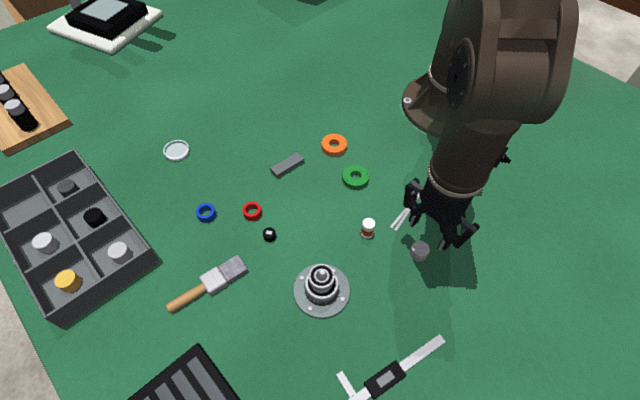

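Request:
{"op": "jog_arm", "data": {"moves": [[0,0,-2.5,0],[0,0,-5,0],[0,0,-6.3,0],[0,0,-6.6,0],[0,0,-6.6,0],[0,0,-6.6,0]]}}

```text
time: 28.8
position: [0.4019, 0.2285, 0.008]
tcp_rot: [-2.22, 2.221, -0.0]
ft_force: [-0.2, -0.1, -0.5]
width: 0.0601
```

Request:
{"op": "jog_arm", "data": {"moves": [[0,0,0,0],[0,0,0,0],[0,0,0,0],[0,0,0,0],[0,0,0,0],[0,0,0,0]], "claw": 2.8}}

```text
time: 29.55
position: [0.4017, 0.2284, 0.0079]
tcp_rot: [-2.22, 2.221, -0.0]
ft_force: [-1.5, -1.7, 6.6]
width: 0.0348
```

Request:
{"op": "jog_arm", "data": {"moves": [[0,0,1,0],[0,0,5,0],[0,0,10,0],[0,0,13,0],[0,0,13,0]]}}

```text
time: 30.18
position: [0.4027, 0.229, 0.14]
tcp_rot: [-2.217, 2.219, -0.002]
ft_force: [-0.2, -0.3, -1.5]
width: 0.0343
```

Request:
{"op": "jog_arm", "data": {"moves": [[3,-1.1,0,0],[8,-3,0,0],[13,-4.8,0,0],[17.5,-6.5,0,0],[20.2,-7.5,-0.5,0],[20.2,-7.5,-1.5,0],[20.2,-7.5,-2,0],[20.2,-7.5,-2,0],[20.2,-7.5,-2,0]]}}

```text
time: 31.3
position: [0.6029, 0.1539, 0.1177]
tcp_rot: [-2.222, 2.22, 0.0]
ft_force: [-0.5, -0.8, -1.4]
width: 0.0343
```

```bash
python3 pr.py l .0079 .018 .025
```

```text
31.3 [0.6029 0.1539 0.1177] [-0.5 -0.8 -1.4]
```

View pics/l.png

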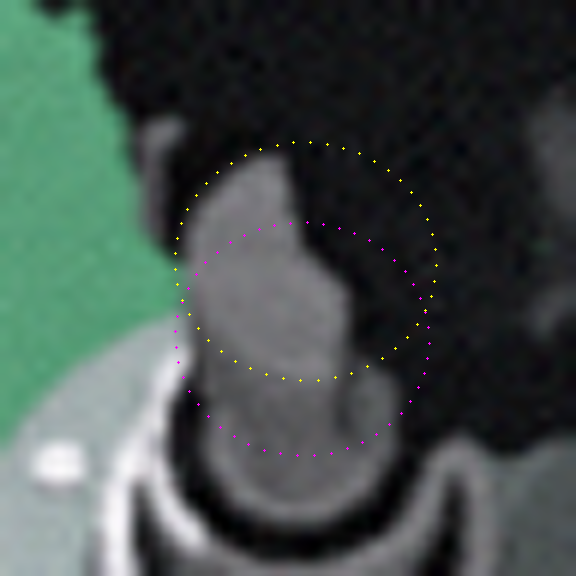

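Request:
{"op": "jog_arm", "data": {"moves": [[0.15,0,-0.5,0],[0.15,0,-1,0],[0.15,0,-1,0]]}}

```text
time: 31.72
position: [0.6045, 0.153, 0.1067]
tcp_rot: [2.22, -2.221, -0.001]
ft_force: [0.6, 0.6, -1.1]
width: 0.0343
```

```bash
python3 pr.py m .0079 .018 .025
```

```text
31.725 [0.6045 0.153  0.1067] [ 0.6  0.6 -1.1]
```

View pics/m.png

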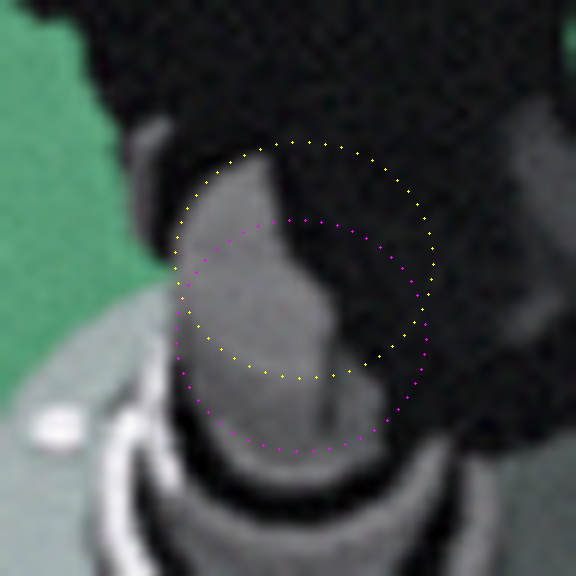

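Request:
{"op": "jog_arm", "data": {"moves": [[0,0,-0.5,0],[0,0,-1,0],[0,0,-1.5,0],[0,0,-1.9,0],[0,0,-1.9,0]]}}

```text
time: 32.4
position: [0.6046, 0.1531, 0.0879]
tcp_rot: [2.221, -2.221, -0.001]
ft_force: [0.6, -0.4, -0.0]
width: 0.035
```

Request:
{"op": "jog_arm", "data": {"moves": [[0,0,-0.1,0],[0,0,-0.2,0],[0,0,-0.25,0],[0,0,-0.25,0]]}}

```text
time: 32.9
position: [0.6046, 0.1532, 0.0857]
tcp_rot: [2.221, -2.221, -0.001]
ft_force: [-1.7, -0.6, 0.3]
width: 0.0345
```

Request:
{"op": "jog_arm", "data": {"moves": [[0,0,-0.1,0],[0,0,-0.1,0]]}}

```text
time: 33.15
position: [0.6046, 0.1532, 0.0846]
tcp_rot: [2.221, -2.221, -0.001]
ft_force: [-2.3, -0.0, -0.6]
width: 0.0347
```

Request:
{"op": "jog_arm", "data": {"moves": [[0,0,-0.1,0],[0,0,-0.1,0]]}}

```text
time: 33.4
position: [0.6046, 0.1532, 0.0836]
tcp_rot: [2.221, -2.221, -0.001]
ft_force: [-2.4, 0.5, -0.3]
width: 0.0346
```

Request:
{"op": "jog_arm", "data": {"moves": [[0,0,-0.1,0],[0,0,-0.1,0]]}}

```text
time: 33.65
position: [0.6046, 0.1533, 0.0832]
tcp_rot: [2.221, -2.221, -0.0]
ft_force: [-5.3, -1.2, 5.2]
width: 0.0349
```

Contact with the small bearing. Release and rise.

Request:
{"op": "jog_arm", "data": {"moves": [[0,0,0,0],[0,0,0,0],[0,0,0,0],[0,0,0,0],[0,0,0,0]], "claw": 5.5}}

```text
time: 34.28
position: [0.605, 0.1532, 0.0828]
tcp_rot: [-2.221, 2.222, -0.0]
ft_force: [0.4, -0.3, 0.4]
width: 0.0549
```

Request:
{"op": "jog_arm", "data": {"moves": [[0,0,1,0],[0,0,3,0],[0,0,5,0],[0,0,5,0],[0,0,5,0]]}}

```text
time: 34.9
position: [0.6048, 0.153, 0.1327]
tcp_rot: [2.221, -2.222, 0.0]
ft_force: [-0.2, -0.2, 1.3]
width: 0.0549
```

```bash
python3 st.py n
```

```text
34.9 [0.6048 0.153  0.1327] [-0.2 -0.2  1.3] 0.0549469120773445
```

View pics/n.png

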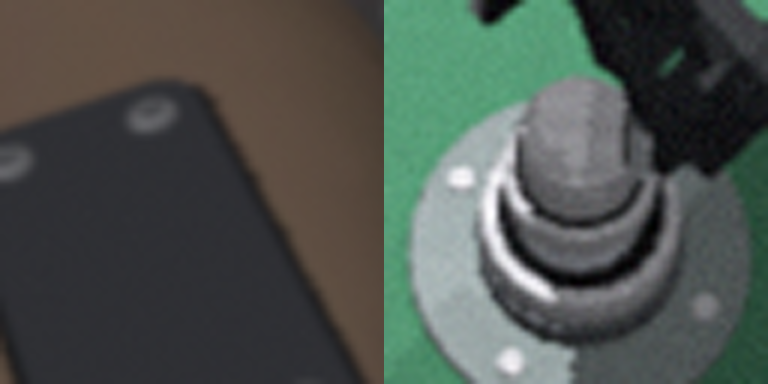

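Request:
{"op": "jog_arm", "data": {"moves": [[-0.1,0,0,0],[-0.1,0,0,0],[-0.1,0,0,0],[-0.1,0,0,0],[-0.1,0,0,0],[-0.1,0,0,0]], "claw": 0}}

```text
time: 35.75
position: [0.6039, 0.1532, 0.1329]
tcp_rot: [-2.221, 2.222, -0.0]
ft_force: [-0.2, -0.5, -0.2]
width: 0.0001
```

Request:
{"op": "jog_arm", "data": {"moves": [[0,0,-1,0],[0,0,-2,0],[0,0,-2.8,0],[0,0,-2.8,0]]}}

```text
time: 36.25
position: [0.6033, 0.153, 0.1037]
tcp_rot: [2.22, -2.221, -0.001]
ft_force: [0.5, -0.4, -0.6]
width: -0.0
```

Request:
{"op": "jog_arm", "data": {"moves": [[0,0,-0.1,0],[0,0,-0.2,0],[0,0,-0.2,0]]}}

```text
time: 36.62
position: [0.604, 0.1532, 0.103]
tcp_rot: [-2.221, 2.222, -0.0]
ft_force: [1.3, -0.2, -0.2]
width: 0.0
```

Request:
{"op": "jog_arm", "data": {"moves": [[0,0,-0.1,0],[0,0,-0.1,0]]}}

```text
time: 36.88
position: [0.6039, 0.1532, 0.1018]
tcp_rot: [2.221, -2.222, -0.0]
ft_force: [0.1, -0.4, 0.5]
width: -0.0001
```

Request:
{"op": "jog_arm", "data": {"moves": [[0,0,-0.1,0],[0,0,-0.15,0],[0,0,-0.15,0]]}}

```text
time: 37.25
position: [0.6039, 0.1532, 0.1003]
tcp_rot: [2.221, -2.222, 0.0]
ft_force: [0.8, -0.1, 0.4]
width: -0.0005
```

Request:
{"op": "jog_arm", "data": {"moves": [[0,0,-0.1,0],[0,0,-0.1,0]]}}

```text
time: 37.5
position: [0.604, 0.1533, 0.0998]
tcp_rot: [-2.221, 2.222, -0.0]
ft_force: [-1.6, 1.1, 4.4]
width: -0.0001
```

Contact at about 0.100. Pressing on in small steps.

Request:
{"op": "jog_arm", "data": {"moves": [[0,0,-0.1,0],[0,0,-0.1,0]]}}

```text
time: 37.75
position: [0.6041, 0.1533, 0.0988]
tcp_rot: [-2.221, 2.222, -0.0]
ft_force: [-1.8, -0.1, 4.9]
width: 0.0004
```

Request:
{"op": "jog_arm", "data": {"moves": [[0,0,-0.1,0],[0,0,-0.1,0]]}}

```text
time: 38.0
position: [0.6041, 0.1533, 0.0978]
tcp_rot: [-2.221, 2.221, -0.0]
ft_force: [-2.1, -0.5, 5.7]
width: 0.0
```

Request:
{"op": "jog_arm", "data": {"moves": [[0,0,-0.1,0],[0,0,-0.1,0]]}}

```text
time: 38.25
position: [0.604, 0.1533, 0.0968]
tcp_rot: [-2.221, 2.222, -0.0]
ft_force: [-0.4, -1.0, 5.3]
width: 0.0002
```

Request:
{"op": "jog_arm", "data": {"moves": [[0,0,-0.05,0],[0,0,-0.05,0]]}}

```text
time: 38.5
position: [0.6041, 0.1533, 0.0963]
tcp_rot: [-2.221, 2.221, -0.0]
ft_force: [-0.7, -0.5, 6.2]
width: -0.0002
```

Request:
{"op": "jog_arm", "data": {"moves": [[0,0,-0.05,0],[0,0,-0.05,0]]}}

```text
time: 38.75
position: [0.6041, 0.1533, 0.0961]
tcp_rot: [-2.221, 2.221, -0.001]
ft_force: [-2.7, -0.6, 9.0]
width: -0.0
```

Request:
{"op": "jog_arm", "data": {"moves": [[0,0,-0.05,0],[0,0,-0.05,0]]}}

```text
time: 39.0
position: [0.6041, 0.1533, 0.0961]
tcp_rot: [-2.221, 2.221, -0.001]
ft_force: [-4.3, -1.8, 14.0]
width: 0.0001
```

Request:
{"op": "jog_arm", "data": {"moves": [[0,0,-0.05,0],[0,0,-0.05,0]]}}

```text
time: 39.25
position: [0.6042, 0.1533, 0.0961]
tcp_rot: [-2.22, 2.221, -0.001]
ft_force: [-5.6, -2.9, 17.7]
width: 0.0002
```

Request:
{"op": "jog_arm", "data": {"moves": [[0,0,0.3,0],[0,0,1,0],[0,0,4,0],[0,0,8,0],[-4,-5,9,0],[-8,-10,9,0],[-12,-15,9,0],[-14,-20,9,0],[-14,-24,9,0],[-14,-24,9,0]]}}

```text
time: 40.5
position: [0.4635, -0.0903, 0.1846]
tcp_rot: [2.214, -2.228, 0.002]
ft_force: [0.8, 0.3, 0.6]
width: -0.0003
```

```bash
python3 st.py o; python3 - <<'E'
from h import *
o=[]
for n,(u,v) in(('top',(259,140)),('scene',(321,280))):
    im=cv2.imread(f'pics/o_{n}.png');r=32
    b=cv2.resize(im[v-r:v+r,u-r:u+r],(384,384),interpolation=cv2.INTER_CUBIC)
    for z,rad,col in((.037,.031,(255,0,255)),(.071,.0235,(0,255,255)),(.096,.018,(255,255,0))):
        for a in np.linspace(0,2*np.pi,40,endpoint=False):
            q=(proj(n,(.6033+rad*np.cos(a),.1532+rad*np.sin(a),z))-[u-r,v-r]+.5)*6
            cv2.circle(b,tuple(int(x) for x in q),1,col,-1)
    o.append(b)
cv2.imwrite('pics/o2.png',np.hstack(o))
E
```

```text
40.5 [ 0.4635 -0.0903  0.1846] [0.8 0.3 0.6] -0.0003197080011148789
```

View pics/o.png

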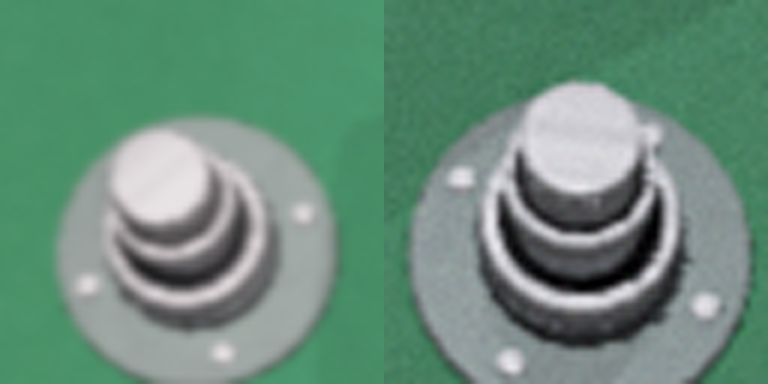

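View pics/o2.png

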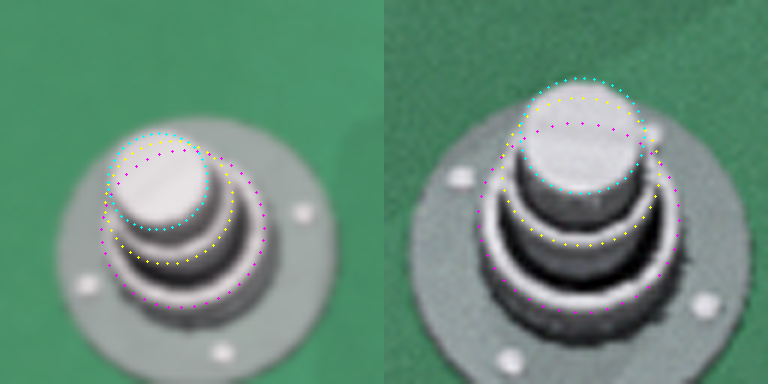

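```bash
python3 - <<'E'
from workcell import robot
print(robot.job_done()); print(robot.get_state()['time'])
E
```

```text
the job is handed in; nothing more can be done
None
the job is handed in; nothing more can be done
```

The stack is on the arbor in the order you gave: large bearing, spacer, small bearing, then the cap with its closed end up. I handed the job in at about 40.6 s; it reports no verdict.

- **Pressing home:** With closed fingertips on the cap, contact came at about 100 mm. The stack slid down at about 5–6 N of measured force and stopped at 96.1 mm, against the 96 mm expected when home. The force then rose without further travel, and I stopped at about 18 N, well below the 80 N limit.
- **Last check:** With the arm clear, both cameras showed all three visible rims within about 1–2 mm of where they should be when home. The spacer itself is hidden under the small bearing; I had seen it seated on the large bearing earlier.
- **Disagreements:** The two cameras differed by 1–2.5 mm on positions. The spacer and cap sat off-centre in the grip, by about 3–4 mm and 2 mm, and I corrected both before lowering. The small bearing and cap took about 4–5 N sideways against the shaft as they landed, but seated. The measured finger width read 1–2 mm under the true part sizes in every grasp.

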